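Lot-mark a cup of fittings in the spring marking stamp

ROBOT

A 6-joint arm with a two-finger parallel gripper is mounted at the origin on a cart in front of the work surface, level with it; the furniture and walls round the work are solid. World frame = base frame: x ahead of the robot, y to its left, z up, the work surface at z = 0. Lengths are in m, angles in rad, forces in N, time in s.
With the tool pointing down it reaches from about 0.375 to 0.9 m from the base axis. Payload 3.1 kg.
Tool frame: the origin (TCP) lies midway between the tips of the shut fingers; the grasp point (between the pads) lies 19 mm behind it (grip_depth is the distance from the TCP to the grasp point, in m); y points along the fingers, z is the direction in which the jaws open and shut, and the axes are right-handed (so a half turn about y gives the same grasp; the last joint's range is limited). The gripper opens to 85 mm and grips with 20 to 120 N. Pads are 22 mm wide; open, the fingers measure 114 mm over their backs; the gripper's body (76 mm by 85 mm) begins 54 mm behind the grasp point. The pads swing forward as they close: fully open they stand 13 mm farther back than shut.
Start: joints at [-1.52, 0.527, 1.433, -0, 1.181, -0.178], TCP at [0.142, -0.609, 0.231] pointing down, gripper open.
Joint ranges: [-3.08, 3.08], [-0.75, 2.2], [0.22, 2.44], [-1.43, 4.57], [0, 2.65], [-2.85, 2.85]. Speed limits (rad/s): [2.79, 2.79, 3.14, 3.14, 3.14, 3.14].

INTERFACE

Orientations are given as a unit quaternion [x, y, z, w].
In Python, from station import sense, snapshot, camera_model, sign_off, grip_depth gives the robot as it stands.
- The arm moves only by the tool play_rows, never from a script. Its argument "deltas" is a list of rows, each a list of 6 numbers: the shift along the tool's x, y, z in m, then the turn, a rotation vector about the tool's x, y, z in rad. A call has 1 to 12 rows; each row is the pose to reach, as a shift and turn from the pose commanded when the call began, along the tool's axes at that moment; what a row does not reach only later rows make up. A row lasts 1/10 s, in which the tool goes at most 50 mm and 8.59 degrees, less where a joint would pass 70% of its speed; a pose out of reach is approached as far as the arm can. A call with a gripper value outside its range is refused whole. "gripper" is the finger opening in m, from 0 to 0.0854, set as the call begins (left out, the last holds). The fingers move at their own pace and stop on an object; "force" is the grip in N (left out, the last holds). Time passes only in rows, so rows that repeat a pose let the fingers close. It gives the time, the measured TCP pose, the force and the opening at its end, in the units of the state.
- sense(): the state, without advancing time (a new reading comes with each control period).
- snapshot(name): name is "side" or "top"; returns the picture (400x640x3 uint8, red, green, blue); there is no depth.
- camera_model(name): a dict with "fx", "fy", "cx", "cy" (pixels), "camera_from_world" (4x4, takes a point from world to camera coordinates). Camera axes: x right, y up, looking along -z (the intrinsics and any distortion apply to the point x, -y, -z); pixel columns grow to the right and rows downward; lengths in m; the calibration is good to about 2 mm. A picture is of the moment at which its call begins. camera_model takes no time and is no camera call.
- sign_off(): hands the job in, once; it reports no verdict.
The state is a dict: "t": time; "q": joint angles; "qd": joint speeds; "tau": joint torques, N m; "tcp_pos": TCP position; "tool_rot": TCP orientation; "force": force on the tool from outside, world axes, zero at the start; "ft_torque": the same for the moment, N m; "finger_gap": opening from 0.0 (shut) to 1.0 (fully open).
Only numpy, scipy, OpenCV 4.12 (cv2) and the standard library are available. Lean on these libraries where they do the work, as an engineer would, in place of code of your own. Each camera call takes 0.05 s, during which the arm holds its last target.

TASK

Mark the open cup of push fittings with the spring marking stamp: first draw the striker back by its red paddle until the sear catches and holds it, then carry the cup, kept level with its fittings inside, and stand it on the white spot in front of the V stop. Let go of the cup and press the yellow trip pad to fire the striker, so that it drives the cup into the V stop and stays resting against it; then leave everything alone. Do not disturb the blue ink tin, the black ink tin and the squeeze bottle.

Things in the scene. Friction and masses are not known exactly. Their poses are not given: they have to be found in the camera images.
- stamp: Fixed spring stamp: plate 256 x 90 mm, its top (deck) 18 mm above the table; origin at table height under its middle. x = firing direction, from trip pad past the blue housing (x -76 to -1 mm, y -20 to 40 mm, 64 mm high over the table) to the white spot at x 80 mm and the V stop behind it: two leaning walls at 45 degrees, 46 mm high over the deck, 27 mm to each side, 3 mm clear of a centred cup
- striker (a joint): Striker draw, m: 0 = fully forward, its 20 mm round head then covers the white spot; grows as it is drawn back along the stamp's -x. Spring 4.5 N at 0, 11 N drawn, and 5 N more to pass the sear, which catches at 0.042 (draw to 0.046-0.048, stop at 0.049). Drawn, the head is 56 mm from the spot's centre. Fired onto the cup it rests at 0.009 (cup centred) to 0.018
- trip (a joint): Yellow trip lever (sear), rad: 0 = at rest, sprung; grows as its pad is pressed down. Releases the striker before 0.3; pad 34 mm from its hinge, so about 9 mm of pressing, 5 to 9 N; stop at 0.35. Springs back when let go
- nest (a point): Centre of the white spot on the deck where the cup is to stand; 18 mm above the table; axes as the stamp's
- paddle (a point): Moves with the striker: middle of the front face (the face towards the white spot, +x) of the red cocking paddle, an upright plate 44 mm wide (stamp y), 10 mm thick (stamp x), from 66 to 108 mm above the table. Push this face along the stamp's -x to draw the striker. Axes as the stamp's. The housing below it is 64 mm high over the table
- trip_pad (a point): Centre of the top of the yellow ribbed trip pad, 30 x 30 mm, 62 mm above the table, at the rear end of the stamp (at x -114, y +15 mm from the stamp's origin); it is pressed straight down; free space below it
- cup_mid (a point): Off-white open cup, tapered, 62 mm high, 63 mm across the rim, 48 mm across the foot, about 56 mm across at this point: on the cup's axis half-way up (31 mm above its underside). z = the cup's axis. About 60 g. Stands at first upright on the table in one of three places to the right of the stamp, which it shares with the blue ink tin and the squeeze bottle in any order
- fitting_1_mid (a point): Middle of a loose push fitting (16 x 38 x 14 mm, 20 g) in the cup, standing or leaning inside
- fitting_2_mid (a point): Middle of the other, like push fitting in the cup
- tin: White ink tin with a blue band, 66 mm across, 72 mm high; origin under its centre; leave alone
- bottle: Squeeze bottle of screen wash with red nozzle, 60 mm across, 182 mm high with its nozzle; the body's axis lies 8 mm along +y of the origin, which is at its foot; leave alone
- black_tin: White ink tin with a black band, 61 mm across, 55 mm high, behind the stamp on the left; origin under its centre; leave alone
- power_supply: Grey instrument case, fixed, behind the stamp: 314 x 275 mm, 121 mm high; origin under its middle, its x axis along the 314 mm; keep clear of it

How it is judged:
By the outcome, as a careful person would: the job done as asked, in the order asked, and still so for the second after the job is handed in, with the robot touching nothing.
It also fails if it takes over 72 s, if anything falls off the work surface, if the arm or the gripper's body presses on something with over 40 N, if the wrist force passes 120 N, or if a joint passes its speed limit or range.

## Working session

There is one attempt and no reset: what is moved stays moved. The work goes in short steps, Python scripts to look and compute and a tool call to move; the robot and the scene stay as the last step left them, time stands still between calls to the robot, and variables do not carry over. Pictures are saved under pics/ and viewed, and the job is handed in when it is done.

Besides the shell and the picture viewer there is one more tool, called after "Request:" as name(argument=value, ...) on one line, values as JSON. play_rows: Moves the arm, as the interface text tells. Its arguments: {"type":"object","properties":{"deltas":{"type":"array"},"gripper":{"type":"number"},"force":{"type":"number"}},"required":["deltas"]}

```bash
ls; mkdir -p pics; python3 - <<'E'
from station import *
import cv2,numpy as np
print(sense());print(grip_depth)
for n in("side","top"):
    im=snapshot(n);cv2.imwrite(f"pics/{n}0.png",im[:,:,::-1]);print({k:(np.round(v,4).tolist() if not isinstance(v,str) else v) for k,v in camera_model(n).items()})
E
```

```text
pics
{'t': 0.0, 'q': array([-1.51948559e+00,  5.28442966e-01,  1.43390982e+00,  1.18357202e-05,
        1.18140719e+00, -1.78491279e-01]), 'qd': array([-1.04603680e-03,  8.10012543e-04, -7.76036922e-04,  6.17233571e-06,
       -1.53820980e-04,  3.17328135e-04]), 'tau': array([-9.51750917e-04, -4.42342615e+01, -1.78026563e+01, -1.70161447e-04,
        8.55073653e-03, -1.26412630e-05]), 'tcp_pos': array([ 0.14236511, -0.60782953,  0.23034549]), 'tool_rot': array([-0.08101444,  0.70320846, -0.70167952,  0.08111955]), 'force': array([ 0.33348497, -0.19487584, -0.42812513]), 'ft_torque': array([0.00321656, 0.0279454 , 0.07199031]), 'finger_gap': 0.993498838264982}
0.0187
{'fx': 400.5292, 'fy': 400.5292, 'cx': 316.0185, 'cy': 197.4883, 'camera_from_world': [[-0.9661, -0.2581, 0.0007, 0.5813], [0.0905, -0.3365, 0.9373, -0.1484], [-0.2417, 0.9056, 0.3484, -0.7883], [0.0, 0.0, 0.0, 1.0]]}
{'fx': 459.8279, 'fy': 459.8279, 'cx': 319.6519, 'cy': 201.1259, 'camera_from_world': [[0.0097, -0.9999, 0.012, -0.0169], [0.9893, 0.0114, 0.1456, -0.5959], [-0.1458, 0.0105, 0.9893, -0.8648], [0.0, 0.0, 0.0, 1.0]]}
```

View pics/side0.png

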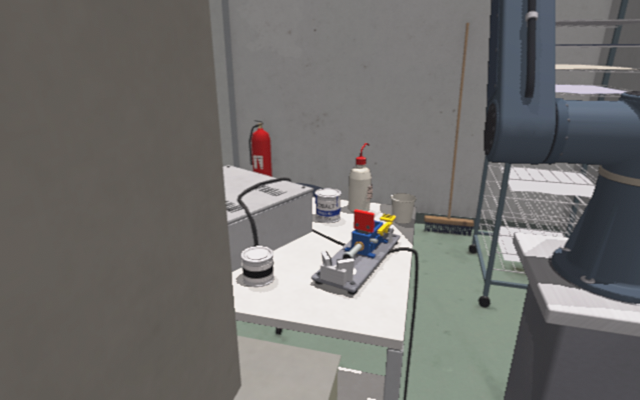

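View pics/top0.png

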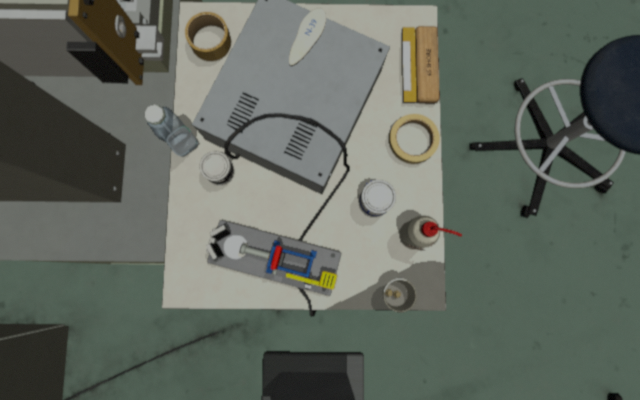

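```bash
python3 - <<'E'
import cv2
t=cv2.imread("pics/top0.png");s=cv2.imread("pics/side0.png")
cv2.imwrite("pics/t1.png",cv2.resize(t[205:310,195:355],None,fx=5,fy=5,interpolation=cv2.INTER_CUBIC))
cv2.imwrite("pics/t2.png",cv2.resize(t[170:320,340:460],None,fx=4,fy=4,interpolation=cv2.INTER_CUBIC))
cv2.imwrite("pics/s1.png",cv2.resize(s[180:300,300:430],None,fx=5,fy=5,interpolation=cv2.INTER_CUBIC))
E
```

```text
(no output)
```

View pics/t1.png

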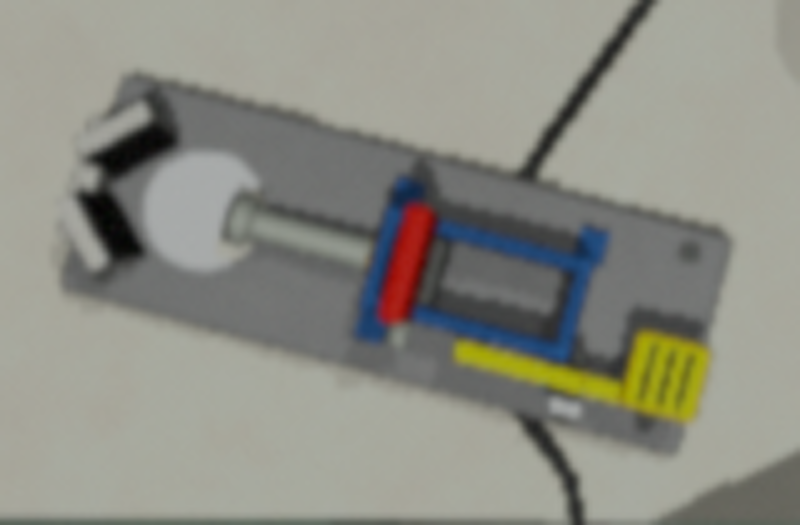

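View pics/t2.png

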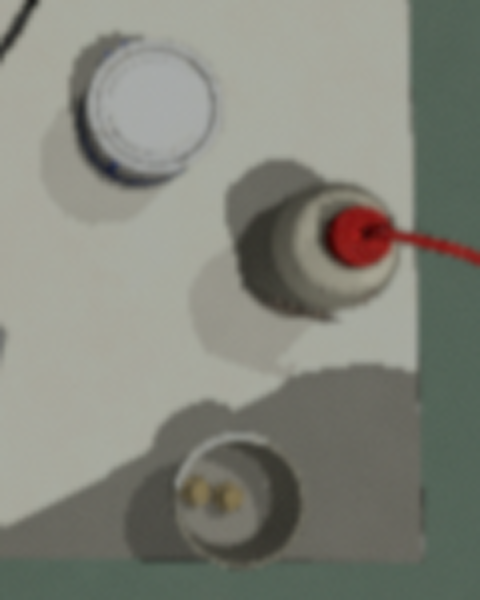

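View pics/s1.png

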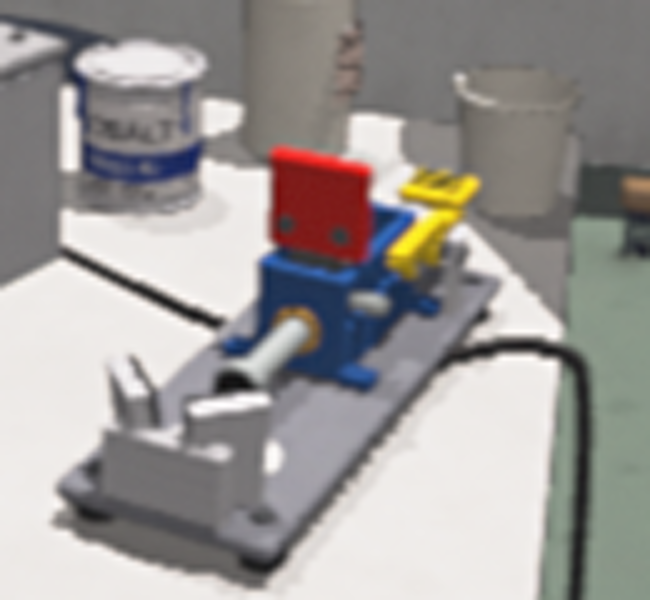

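```bash
cat > h.py <<'E'
from station import *
import numpy as np, cv2
from scipy.optimize import least_squares
CM={n:camera_model(n) for n in("side","top")}
def proj(n,P):
    c=CM[n];P=np.atleast_2d(P);M=np.array(c["camera_from_world"]);p=P@M[:3,:3].T+M[:3,3]
    return np.c_[c["cx"]+c["fx"]*p[:,0]/-p[:,2], c["cy"]+c["fy"]*-p[:,1]/-p[:,2]]
def tri(obs): # [(cam,uv)]
    r=least_squares(lambda P:np.concatenate([proj(n,P)[0]-uv for n,uv in obs]),[0.5,-.1,.05]);return r.x,r.fun
def ray_z(n,uv,z):
    r=least_squares(lambda q:proj(n,[q[0],q[1],z])[0]-uv,[.5,-.1]);return r.x
def cr(uv,s,off): return (np.array(uv,float)+.5)/s-.5+np.array(off)
E
python3 - <<'E'
from h import *
print({k:v for k,v in CM["top"].items() if k not in("camera_from_world",)})
T1=lambda *u:cr(u,5,(195,205));T2=lambda *u:cr(u,4,(340,170));S1=lambda *u:cr(u,5,(300,180))
obs=[("top",T1(128,72),(128,-45,18)),("top",T1(733,233),(-128,-45,18)),("top",T1(677,458),(-128,45,18)),("top",T1(60,293),(128,45,18)),
("top",T1(203,210),(80,0,18)),
("top",T1(642,330),(-99,0,62)),("top",T1(712,340),(-129,0,62)),("top",T1(693,422),(-129,30,62)),("top",T1(622,405),(-99,30,62)),
("side",S1(412,168),(-129,0,62)),("side",S1(481,180),(-129,30,62)),("side",S1(462,206),(-99,30,62)),("side",S1(402,190),(-99,0,62)),
("side",S1(58,490),(128,-45,18)),("side",S1(272,558),(128,45,18)),("side",S1(500,280),(-128,45,18))]
def W(q,P):
    c,s=np.cos(q[2]),np.sin(q[2]);P=np.array(P)/1000.;return np.array([q[0]+c*P[0]-s*P[1],q[1]+s*P[0]+c*P[1],P[2]])
f=lambda q:np.concatenate([proj(n,W(q,P))[0]-uv for n,uv,P in obs])
r=least_squares(f,[.45,.1,1.3],loss="soft_l1");print(r.x,np.degrees(r.x[2]))
for o,e in zip(obs,f(r.x).reshape(-1,2)):print(o[0],o[2],e.round(1))
q=r.x
for nm,P in dict(nest=(80,0,18),pad=(-114,15,62)).items():print(nm,W(q,P))
a=T1(203,210);print("spot tri pad centre",tri([("top",T1(667,374)),("side",S1(440,187))]))
print("cup rim",tri([("top",T2(238.5,500)),("side",S1(516,87))]))
print("rim@62",ray_z("top",T2(238.5,500),.062), ray_z("side",S1(516,87),.062))
for u in[(176,500),(301,500),(238,434),(238,565)]:print(ray_z("top",T2(*u),.062))
# paddle top corners
print("pad tl",tri([("top",T1(405,203)),("side",S1(272,150))]),tri([("top",T1(383,320)),("side",S1(372,166))]))
for x in (-20,-15,-10,-5,0):print(x,proj("top",W(q,(x,-22,108))),proj("top",W(q,(x,22,108))),proj("side",W(q,(x,-22,108))),proj("side",W(q,(x,22,108))))
print(T1(405,203),T1(383,320),S1(272,150),S1(372,166))
print("tin",ray_z("top",T2(153,103),.072),"bottle tip?",ray_z("top",T2(338,240),.1))
E
```

```text
{'fx': 459.8278569216197, 'fy': 459.8278569216197, 'cx': 319.6518765888593, 'cy': 201.12587480886984}
[0.48604724 0.07972165 1.32476366] 75.90336674151933
top (128, -45, 18) [-1.9  0.1]
top (-128, -45, 18) [0.2 0.3]
top (-128, 45, 18) [ 0.2 -0.4]
top (128, 45, 18) [-1.1 -0.5]
top (80, 0, 18) [-0.2  0.3]
top (-99, 0, 62) [-0.9 -0.8]
top (-129, 0, 62) [0.4 1.3]
top (-129, 30, 62) [0.3 0.5]
top (-99, 30, 62) [-0.9 -0.2]
side (-129, 0, 62) [ 1.2 -0.9]
side (-129, 30, 62) [ 0.  -0.9]
side (-99, 30, 62) [-0.6 -1.4]
side (-99, 0, 62) [-1.5 -0.8]
side (128, -45, 18) [-0.7 -1.6]
side (128, 45, 18) [ 1.  -1.9]
side (-128, 45, 18) [ 1.1 -1.6]
nest [0.50553188 0.15731256 0.018     ]
pad [ 0.44373333 -0.02719202  0.062     ]
spot tri pad centre (array([ 0.44349801, -0.02780113,  0.05872952]), array([ 0.02152973,  0.29820045, -0.35372208, -0.01424506]))
cup rim (array([ 0.41723165, -0.1622328 ,  0.06107618]), array([-0.00410609, -0.08529621,  0.11461878,  0.00147833]))
rim@62 [ 0.41712268 -0.16206922] [ 0.41742643 -0.15960834]
[ 0.41685578 -0.13259466]
[ 0.4173898  -0.19156748]
[ 0.44777866 -0.162
[... 294 characters left out ...]
77788706 270.59774013]] [[355.83114436 207.29949764]] [[376.02641117 211.27299082]]
-15 [[280.59426198 246.05991513]] [[274.08655715 269.88439189]] [[354.84193843 208.09338561]] [[375.11606551 212.10718736]]
-10 [[277.92327222 245.35585306]] [[271.39605411 269.17126281]] [[353.84277518 208.89526483]] [[374.19632532 212.9499926 ]]
-5 [[275.25309671 244.65200561]] [[268.70637756 268.4583528 ]] [[352.8335035  209.70525659]] [[373.26704442 213.80154048]]
0 [[272.58373507 243.9483727 ]] [[266.01752712 267.74566175]] [[351.81396921 210.52348462]] [[372.32807359 214.66196775]]
[275.6 245.2] [271.2 268.6] [354.  209.6] [374.  212.8]
tin [ 0.60434114 -0.12202207] bottle tip? [ 0.53696675 -0.20282327]
```

```bash
cat >> h.py <<'E'
from scipy.spatial.transform import Rotation as R
Q=[0.4860,0.0797,1.3248]
X=np.array([np.cos(Q[2]),np.sin(Q[2]),0]);Y=np.array([-X[1],X[0],0])
O=np.array([Q[0],Q[1],0])
def S(p): d=np.array(p)-O; return np.array([d@X,d@Y,d[2]])   # world->stamp
def Wd(p): return O+X*p[0]+Y*p[1]+np.array([0,0,p[2]])
E
python3 - <<'E'
from h import *
s=sense();r=R.from_quat(s["tool_rot"]);print(r.as_matrix().round(3))
for sg in(1,-1):
    # y down, z=sg*Y -> x=y×z
    yv=np.array([0,0,-1.]);zv=sg*Y;xv=np.cross(yv,zv)
    t=R.from_matrix(np.c_[xv,yv,zv]);print(sg,(r.inv()*t).as_rotvec().round(4),xv)
print("tcp stamp",S(s["tcp_pos"]).round(4),"cup",S([.4172,-.1615,0]).round(4),"tin",S([.604,-.122,0]),"bottle",S([.537,-.203,0]))
for p in [(20,0,150),(-114,15,150)]:
    d=Wd(np.array(p)/1e3)-s["tcp_pos"];print(p,r.inv().apply(d).round(4),Wd(np.array(p)/1e3))
E
```

```text
[[-0.974 -0.     0.228]
 [-0.228  0.002 -0.974]
 [-0.    -1.    -0.002]]
1 [1.6000e-03 2.0466e+00 1.7000e-03] [0.24352278 0.96989518 0.        ]
-1 [ 0.0015 -1.095  -0.0014] [-0.24352278 -0.96989518 -0.        ]
tcp stamp [-0.7506  0.1658  0.2304] cup [-0.2507  0.008   0.    ] tin [-0.16689217 -0.16356618  0.        ] bottle [-0.26176971 -0.11830854  0.        ]
(20, 0, 150) [-0.5003  0.0818 -0.6089] [0.49087046 0.0990979  0.15      ]
(-114, 15, 150) [-0.4256  0.0816 -0.4966] [ 0.44368998 -0.02721521  0.15      ]
```

```bash
python3 - <<'E'
from h import *
s=sense();r=R.from_quat(s["tool_rot"])
print(r.inv().apply(Wd([.025,0,.231])-s["tcp_pos"]).round(4))
E
```

```text
[-0.5027  0.0008 -0.6135]
```

Request:
play_rows(deltas=[[-0.503,0,-0.614,0.0015,-1.095,-0.0014],[-0.503,0,-0.614,0.0015,-1.095,-0.0014],[-0.503,0,-0.614,0.0015,-1.095,-0.0014],[-0.503,0,-0.614,0.0015,-1.095,-0.0014],[-0.503,0,-0.614,0.0015,-1.095,-0.0014],[-0.503,0,-0.614,0.0015,-1.095,-0.0014],[-0.503,0,-0.614,0.0015,-1.095,-0.0014],[-0.503,0,-0.614,0.0015,-1.095,-0.0014],[-0.503,0,-0.614,0.0015,-1.095,-0.0014],[-0.503,0,-0.614,0.0015,-1.095,-0.0014],[-0.503,0,-0.614,0.0015,-1.095,-0.0014],[-0.503,0,-0.614,0.0015,-1.095,-0.0014]], gripper=0, force=40)

```text
t: 1.3
tcp_pos: [0.4073, -0.068, 0.2313]
tool_rot: [0.435, -0.557, 0.558, -0.434]
force: [0.8, -0.7, -0.4]
finger_gap: -0.0
```

```bash
cat > st.py <<'E'
from h import *
import sys
def rep(goal=None):
    s=sense();r=R.from_quat(s["tool_rot"])
    t=R.from_matrix(np.c_[-X,[0,0,-1.],-Y])
    print("t",round(s["t"],2),"stamp",(S(s["tcp_pos"])*1e3).round(1),"F",(np.array([s["force"]@X,s["force"]@Y,s["force"][2]])).round(1),"gap",round(s["finger_gap"],3),"q",s["q"].round(2),"rotleft",(r.inv()*t).as_rotvec().round(4))
    if goal is not None: print("delta",r.inv().apply(Wd(np.array(goal)/1e3)-s["tcp_pos"]).round(4))
if __name__=="__main__": rep([float(a) for a in sys.argv[1:4]] if len(sys.argv)>3 else None)
E
python3 st.py 25 0 231
```

```text
t 1.3 stamp [-162.4   40.4  231.3] F [-0.4 -0.9 -0.4] gap -0.0 q [-0.44  0.24  1.94 -0.    0.96 -0.19] rotleft [-0.0007 -0.0002  0.002 ]
delta [-0.1874 -0.      0.0403]
```

Request:
play_rows(deltas=[[-0.047,0,0.01,0,0,0],[-0.094,0,0.02,0,0,0],[-0.14,0.0,0.03,0,0,0],[-0.188,0,0.04,0,0,0],[-0.188,0.045,0.04,0,0,0],[-0.188,0.09,0.04,0,0,0],[-0.188,0.11,0.04,0,0,0],[-0.188,0.11,0.04,0,0,0],[-0.188,0.11,0.04,0,0,0]])

```text
t: 2.2
tcp_pos: [0.4916, 0.1024, 0.121]
tool_rot: [0.435, -0.557, 0.558, -0.434]
force: [-0.7, -0.1, -0.5]
finger_gap: -0.0
```

```bash
python3 st.py 25 0 78; python3 - <<'E'
from h import *
for n,b in(("top",(205,310,195,355)),("side",(180,300,300,430))):
    i=snapshot(n)[:,:,::-1];cv2.imwrite(f"pics/{n}1.png",cv2.resize(i[b[0]:b[1],b[2]:b[3]],None,fx=4,fy=4,interpolation=cv2.INTER_CUBIC))
E
```

```text
t 2.2 stamp [2.33e+01 1.00e-01 1.21e+02] F [-0.2  0.7 -0.5] gap -0.0 q [-0.02  0.54  1.84 -0.    0.77  0.23] rotleft [-0.     -0.0001  0.002 ]
delta [-0.0017  0.043   0.0001]
```

View pics/side1.png

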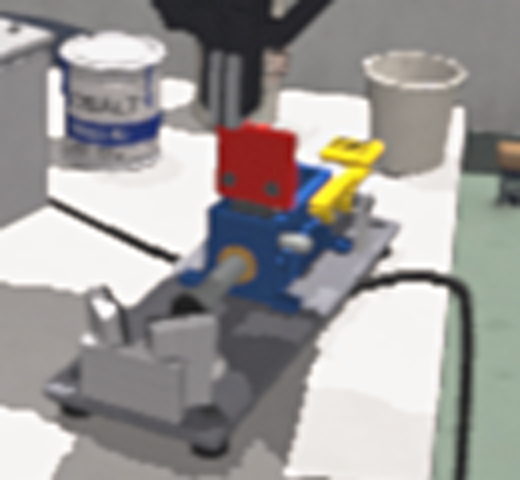

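View pics/top1.png

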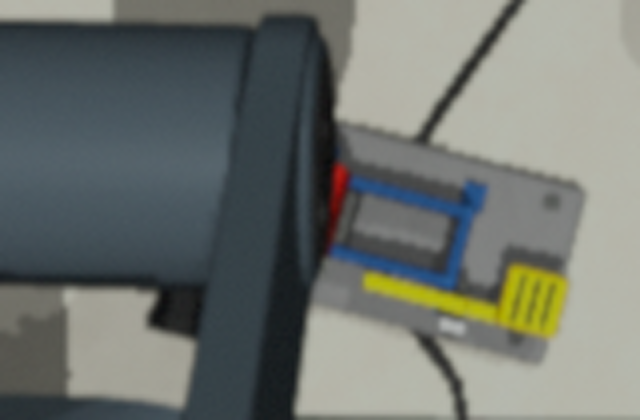

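```bash
python3 - <<'E'
from h import *
for p in [(23,0,121),(-8,-22,108),(-8,22,108),(23,0,78),(25,0,160)]:
    print(p,((proj("side",Wd(np.array(p)/1e3))[0]-[300,180])*4).round())
i=cv2.imread("pics/side1.png")
im=snapshot("side")[:,:,::-1];cv2.imwrite("pics/side1f.png",im)
E
```

```text
(23, 0, 121) [230. 121.]
(-8, -22, 108) [214. 117.]
(-8, 22, 108) [295. 133.]
(23, 0, 78) [227. 202.]
(25, 0, 160) [232.  46.]
```

View pics/side1f.png

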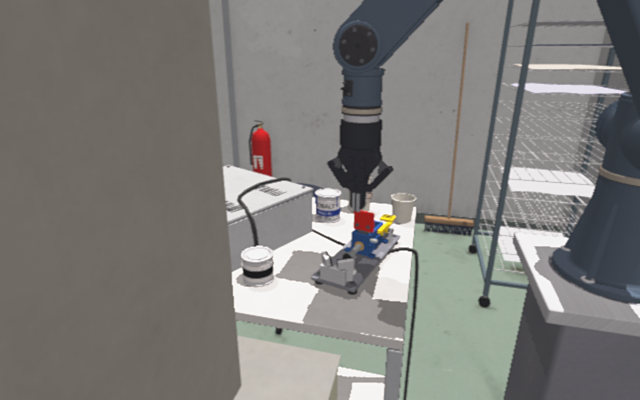

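Request:
play_rows(deltas=[[0,0.02,0,0,0,0],[0,0.043,0,0,0,0],[0.003,0.043,0,0,0,0],[0.006,0.043,0,0,0,0],[0.008,0.043,0,0,0,0],[0.008,0.043,0,0,0,0]])

```text
t: 2.95
tcp_pos: [0.4903, 0.0941, 0.0792]
tool_rot: [0.434, -0.557, 0.559, -0.435]
force: [-0.3, 0.1, 0.1]
finger_gap: 0.0
```

```bash
python3 st.py 3 0 78; python3 - <<'E'
from h import *
for n,b in(("side",(180,300,300,430)),):
    i=snapshot(n)[:,:,::-1];cv2.imwrite(f"pics/{n}2.png",cv2.resize(i[b[0]:b[1],b[2]:b[3]],None,fx=4,fy=4,interpolation=cv2.INTER_CUBIC))
E
```

```text
t 2.95 stamp [15.1 -0.7 79.2] F [-0.   0.3  0.1] gap 0.0 q [-0.03  0.61  1.87 -0.    0.65  0.22] rotleft [-0.0028 -0.0006  0.0014]
delta [ 0.0121  0.0012 -0.0007]
```

View pics/side2.png

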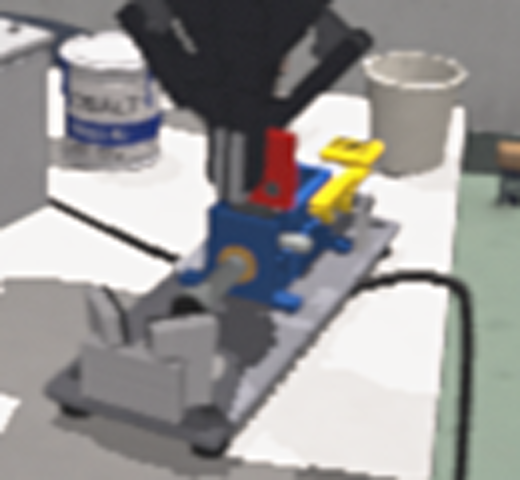

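Request:
play_rows(deltas=[[0.004,0,0,0,0,0],[0.008,0,0,0,0,0],[0.011,0,0,0,0,0],[0.014,0,0,0,0,0],[0.017,0,0,0,0,0],[0.017,0,0,0,0,0]])

```text
t: 3.6
tcp_pos: [0.4856, 0.0785, 0.0783]
tool_rot: [0.434, -0.558, 0.558, -0.435]
force: [0.3, 5.6, 3.2]
finger_gap: -0.001
```

```bash
python3 st.py -44 0 78
```

```text
t 3.6 stamp [-1.3  0.1 78.3] F [5.5 1.1 3.2] gap -0.001 q [-0.07  0.61  1.89 -0.    0.64  0.18] rotleft [-0.0009 -0.0014  0.0005]
delta [0.0427 0.0003 0.0002]
```

Request:
play_rows(deltas=[[0.005,0,0,0,0,0],[0.01,0,0,0,0,0],[0.015,0,0,0,0,0],[0.02,0,0,0,0,0],[0.025,0,0,0,0,0],[0.03,0,0,0,0,0],[0.034,0,0,0,0,0],[0.034,0,0,0,0,0]])

```text
t: 4.4
tcp_pos: [0.4773, 0.0464, 0.0782]
tool_rot: [0.434, -0.558, 0.558, -0.435]
force: [1.2, 7.3, 1.4]
finger_gap: -0.002
```

```bash
python3 st.py -44 0 78
```

```text
t 4.4 stamp [-34.5   0.4  78.2] F [7.4 0.6 1.4] gap -0.002 q [-0.14  0.6   1.92  0.    0.62  0.11] rotleft [-0.0007 -0.0012 -0.0002]
delta [0.0095 0.0002 0.0004]
```

Request:
play_rows(deltas=[[0.002,0,0,0,0,0],[0.004,0,0,0,0,0],[0.004,0,0,0,0,0]])

```text
t: 4.7
tcp_pos: [0.4764, 0.0428, 0.0782]
tool_rot: [-0.434, 0.558, -0.558, 0.435]
force: [1.1, 10.0, 1.8]
finger_gap: -0.001
```

Request:
play_rows(deltas=[[0.002,0,0,0,0,0],[0.004,0,0,0,0,0],[0.004,0,0,0,0,0]])

```text
t: 5.0
tcp_pos: [0.4754, 0.0391, 0.0782]
tool_rot: [-0.434, 0.558, -0.558, 0.435]
force: [1.6, 10.8, 1.9]
finger_gap: 0.005
```

```bash
python3 st.py -44 0 78;python3 - <<'E'
from h import *
for n,b in(("side",(180,300,300,430)),):
    i=snapshot(n)[:,:,::-1];cv2.imwrite(f"pics/{n}3.png",cv2.resize(i[b[0]:b[1],b[2]:b[3]],None,fx=4,fy=4,interpolation=cv2.INTER_CUBIC))
E
```

```text
t 5.0 stamp [-42.    0.4  78.2] F [10.9  1.1  1.9] gap 0.005 q [-0.15  0.6   1.93  0.    0.62  0.09] rotleft [-0.0007 -0.0023 -0.0012]
delta [0.002  0.0002 0.0004]
```

View pics/side3.png

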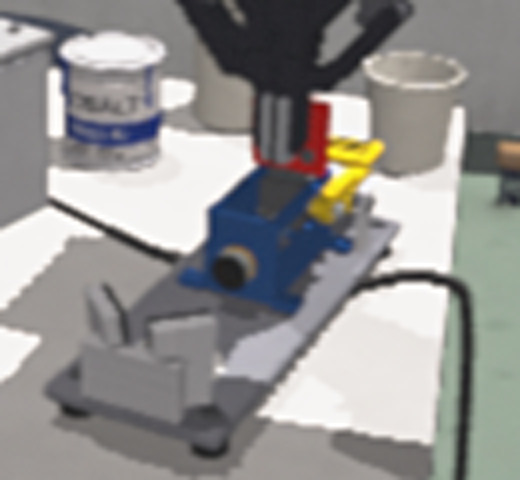

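Request:
play_rows(deltas=[[0.001,0,0,0,0,0],[0.002,0,0,0,0,0],[0.002,0,0,0,0,0]])

```text
t: 5.35
tcp_pos: [0.475, 0.0376, 0.0783]
tool_rot: [-0.433, 0.558, -0.558, 0.435]
force: [2.7, 13.4, 2.3]
finger_gap: 0.001
```

Request:
play_rows(deltas=[[0.001,0,0,0,0,0],[0.002,0,0,0,0,0],[0.002,0,0,0,0,0]])

```text
t: 5.65
tcp_pos: [0.475, 0.0374, 0.0783]
tool_rot: [-0.432, 0.559, -0.558, 0.435]
force: [3.9, 22.6, 1.0]
finger_gap: 0.005
```

```bash
python3 st.py -44 0 78
```

```text
t 5.65 stamp [-43.7   0.3  78.3] F [22.9  1.7  1. ] gap 0.005 q [-0.16  0.6   1.93  0.01  0.61  0.08] rotleft [-0.0014 -0.0046 -0.0048]
delta [0.0003 0.0003 0.0003]
```

Request:
play_rows(deltas=[[-0.002,0,0,0,0,0],[-0.005,0,0,0,0,0],[-0.008,0,0,0,0,0],[-0.012,0,0,0,0,0],[-0.016,0,0,0,0,0],[-0.016,0,0,0,0,0]])

```text
t: 6.25
tcp_pos: [0.478, 0.049, 0.078]
tool_rot: [0.436, -0.557, 0.558, -0.435]
force: [0.5, 0.5, -0.0]
finger_gap: -0.002
```

```bash
python3 st.py -44 0 78;python3 - <<'E'
from h import *
for n,b in(("side",(180,300,300,430)),):
    i=snapshot(n)[:,:,::-1];cv2.imwrite(f"pics/{n}4.png",cv2.resize(i[b[0]:b[1],b[2]:b[3]],None,fx=4,fy=4,interpolation=cv2.INTER_CUBIC))
E
```

```text
t 6.25 stamp [-31.7   0.2  78. ] F [ 0.6 -0.4 -0. ] gap -0.002 q [-0.13  0.6   1.92 -0.    0.62  0.12] rotleft [-0.0004  0.0009  0.0023]
delta [0.0123 0.     0.0002]
```

View pics/side4.png

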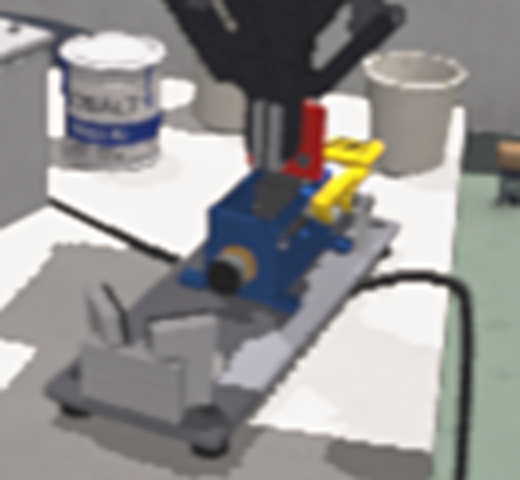

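Request:
play_rows(deltas=[[-0.005,-0.04,0,0,0,0],[-0.005,-0.085,0,0,0,0],[0.03,-0.112,-0.002,0,0,0],[0.075,-0.112,-0.004,0,0,0],[0.12,-0.112,-0.006,0,0,0],[0.165,-0.112,-0.008,0,0,0],[0.21,-0.112,-0.008,0,0,0],[0.219,-0.112,-0.008,0,0,0],[0.219,-0.09,-0.008,0,0,0],[0.219,-0.06,-0.008,0,0,0],[0.219,-0.06,-0.008,0,0,0]], gripper=0.085)

```text
t: 7.4
tcp_pos: [0.4145, -0.16, 0.136]
tool_rot: [-0.436, 0.56, -0.556, 0.433]
force: [-0.5, -0.5, -0.9]
finger_gap: 0.997
```

```bash
python3 st.py -251 8 20;python3 - <<'E'
from h import *
i=snapshot("top")[:,:,::-1];cv2.imwrite(f"pics/top5.png",cv2.resize(i[170:320,230:460],None,fx=3,fy=3,interpolation=cv2.INTER_CUBIC))
i=snapshot("side")[:,:,::-1];cv2.imwrite(f"pics/side5.png",cv2.resize(i[130:280,300:440],None,fx=4,fy=4,interpolation=cv2.INTER_CUBIC))
E
```

```text
t 7.4 stamp [-249.8   11.   136. ] F [-0.6  0.4 -0.9] gap 0.997 q [-0.62  0.46  1.96 -0.    0.73 -0.37] rotleft [ 0.007  -0.0008 -0.001 ]
delta [0.0013 0.116  0.0038]
```

View pics/top5.png

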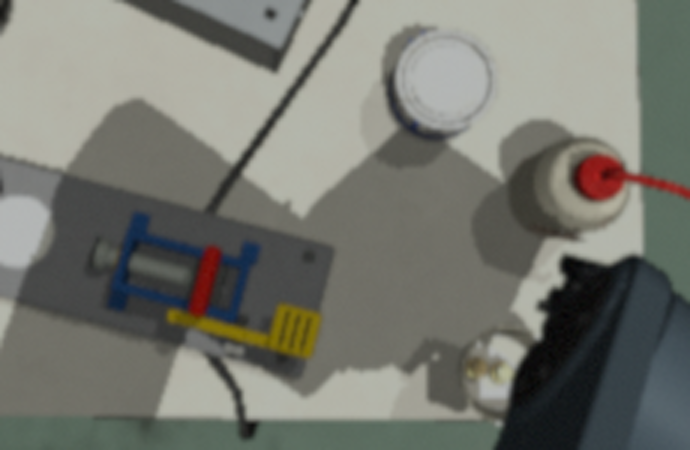

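View pics/side5.png

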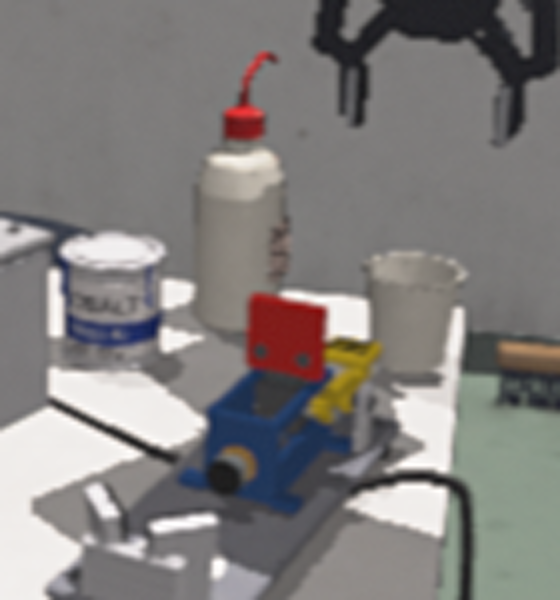

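Request:
play_rows(deltas=[[0,0.02,0,0,0,0],[0,0.036,0,0,0,0],[0,0.036,0,0,0,0],[0,0.036,0,0,0,0]])

```text
t: 7.9
tcp_pos: [0.4177, -0.1616, 0.1035]
tool_rot: [0.435, -0.556, 0.558, -0.435]
force: [0.2, 0.4, -0.2]
finger_gap: 0.996
```

```bash
python3 st.py -251 8 14;python3 - <<'E'
from h import *
i=snapshot("side")[:,:,::-1];cv2.imwrite(f"pics/side6.png",cv2.resize(i[150:260,330:440],None,fx=5,fy=5,interpolation=cv2.INTER_CUBIC))
E
```

```text
t 7.9 stamp [-250.6    7.5  103.5] F [ 0.4 -0.1 -0.2] gap 0.996 q [-0.62  0.52  1.99 -0.    0.63 -0.37] rotleft [-0.0019  0.0006  0.0024]
delta [ 0.0002  0.0895 -0.0006]
```

View pics/side6.png

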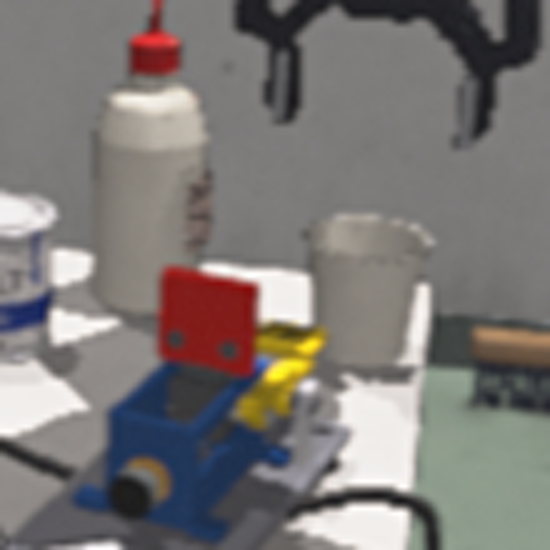

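```bash
python3 - <<'E'
from h import *
for p in [(.4177,-.1616,.1035),(.4177,-.1616,.1165),(.4172,-.162,.062)]: print(((proj("side",p)[0]-[330,150])*5).round())
E
```

```text
[370. 156.]
[372. 131.]
[365. 233.]
```

Request:
play_rows(deltas=[[0,0.03,0,0,0,0],[0,0.055,0,0,0,0],[0,0.075,0,0,0,0],[0,0.089,0,0,0,0],[0,0.089,0,0,0,0],[0,0.089,0,0,0,0]])

```text
t: 8.55
tcp_pos: [0.4176, -0.162, 0.0143]
tool_rot: [0.435, -0.557, 0.559, -0.435]
force: [-0.9, -0.0, 0.1]
finger_gap: 0.996
```

```bash
python3 st.py -251 8 14;python3 - <<'E'
from h import *
i=snapshot("side")[:,:,::-1];cv2.imwrite(f"pics/side7.png",cv2.resize(i[150:260,330:440],None,fx=5,fy=5,interpolation=cv2.INTER_CUBIC))
E
```

```text
t 8.55 stamp [-251.     7.4   14.3] F [-0.3  0.9  0.1] gap 0.996 q [-0.62  0.72  2.03 -0.    0.39 -0.37] rotleft [-0.0018  0.0002  0.0024]
delta [-0.      0.0003 -0.0006]
```

View pics/side7.png

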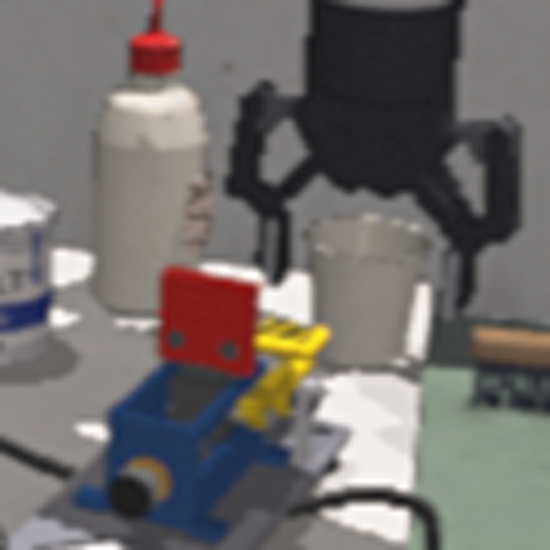

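Request:
play_rows(deltas=[[0,0,0,0,0,0],[0,0,0,0,0,0],[0,0,0,0,0,0],[0,0,0,0,0,0],[0,0,0,0,0,0],[0,0,0,0,0,0]], gripper=0.03, force=25)

```text
t: 9.2
tcp_pos: [0.4175, -0.1619, 0.0147]
tool_rot: [0.435, -0.556, 0.559, -0.435]
force: [-0.8, 1.1, 7.7]
finger_gap: 0.702
```

```bash
python3 st.py -251 8 14;python3 - <<'E'
from h import *
i=snapshot("side")[:,:,::-1];cv2.imwrite(f"pics/side8.png",cv2.resize(i[150:260,330:440],None,fx=5,fy=5,interpolation=cv2.INTER_CUBIC))
E
```

```text
t 9.2 stamp [-251.1    7.6   14.7] F [0.8 1.1 7.7] gap 0.702 q [-0.62  0.72  2.03 -0.    0.39 -0.37] rotleft [-0.0026  0.      0.0027]
delta [-0.0001  0.0007 -0.0004]
```

View pics/side8.png

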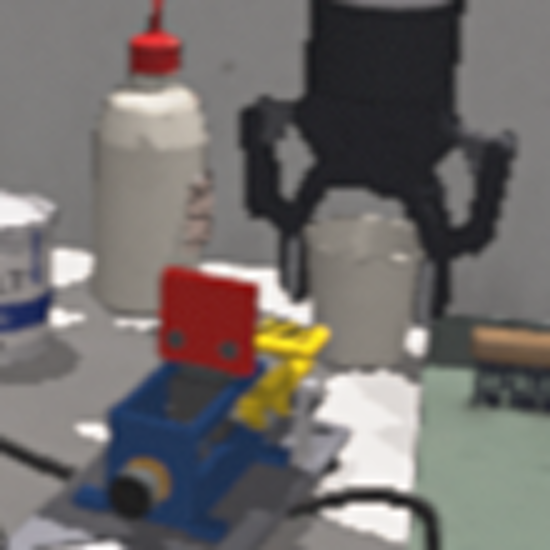

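Request:
play_rows(deltas=[[0,-0.003,0,0,0,0],[0,-0.008,0,0,0,0],[0,-0.015,0,0,0,0],[0,-0.025,0,0,0,0],[0,-0.035,0,0,0,0],[0,-0.045,0,0,0,0],[0,-0.055,0,0,0,0],[0,-0.06,0,0,0,0],[0,-0.06,0,0,0,0]], gripper=0.03, force=30)

```text
t: 10.15
tcp_pos: [0.4175, -0.1618, 0.0744]
tool_rot: [0.435, -0.556, 0.559, -0.435]
force: [-0.2, 0.2, -1.3]
finger_gap: 0.7
```

```bash
python3 st.py -251 8 140;python3 - <<'E'
from h import *
i=snapshot("side")[:,:,::-1];cv2.imwrite(f"pics/side9.png",cv2.resize(i[130:260,330:440],None,fx=4,fy=4,interpolation=cv2.INTER_CUBIC))
E
```

```text
t 10.15 stamp [-250.9    7.7   74.4] F [ 0.2  0.2 -1.3] gap 0.7 q [-0.62  0.58  2.   -0.    0.55 -0.37] rotleft [-0.0024  0.      0.0026]
delta [ 0.0003 -0.0656 -0.0002]
```

View pics/side9.png

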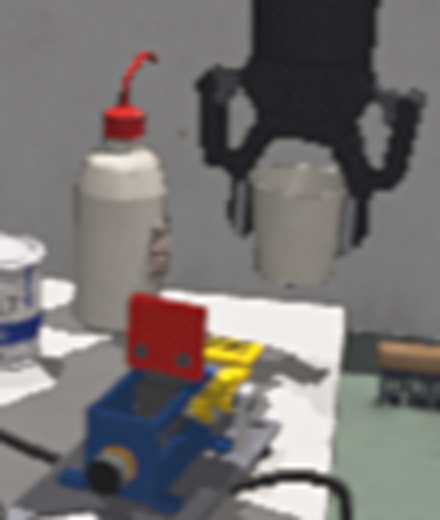

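Request:
play_rows(deltas=[[0,-0.01,0,0,0,0],[0,-0.03,0,0,0,0],[0,-0.052,0,0,0,0],[-0.005,-0.07,0,0,0,0],[-0.02,-0.08,0.001,0,0,0],[-0.045,-0.08,0.002,0,0,0],[-0.075,-0.08,0.003,0,0,0],[-0.105,-0.08,0.004,0,0,0],[-0.135,-0.08,0.005,0,0,0],[-0.165,-0.08,0.006,0,0,0],[-0.19,-0.08,0.0077,0,0,0],[-0.21,-0.08,0.0077,0,0,0]])

```text
t: 11.4
tcp_pos: [0.4756, 0.042, 0.1532]
tool_rot: [0.436, -0.557, 0.558, -0.435]
force: [-0.6, 1.1, -1.2]
finger_gap: 0.697
```

Request:
play_rows(deltas=[[-0.02,0,0,0,0,0],[-0.045,0,0,0,0,0],[-0.07,0,0,0,0,0],[-0.093,0,0,0,0,0],[-0.108,0,0,0,0,0],[-0.116,0,0,0,0,0],[-0.12,0,0,0,0,0],[-0.12,0,0,0,0,0],[-0.12,0,0,0,0,0]])

```text
t: 12.3
tcp_pos: [0.5046, 0.1562, 0.1528]
tool_rot: [0.435, -0.557, 0.558, -0.434]
force: [-0.1, 0.0, -0.7]
finger_gap: 0.7
```

```bash
python3 st.py 79 0 80;python3 - <<'E'
from h import *
i=snapshot("side")[:,:,::-1];cv2.imwrite(f"pics/side10.png",cv2.resize(i[150:300,290:430],None,fx=4,fy=4,interpolation=cv2.INTER_CUBIC))
E
```

```text
t 12.3 stamp [ 78.7   0.6 152.8] F [ 0.   0.1 -0.7] gap 0.7 q [ 0.09  0.51  1.75 -0.    0.88  0.34] rotleft [ 0.0001 -0.0006  0.0024]
delta [-0.0005  0.0728  0.0006]
```

View pics/side10.png

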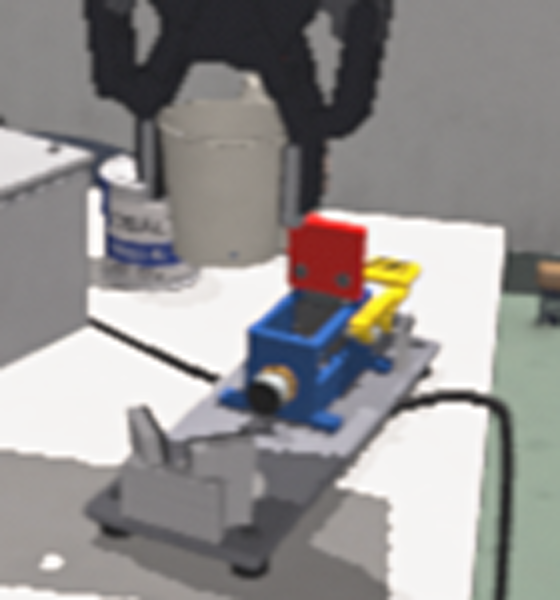

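Request:
play_rows(deltas=[[0.001,0.015,0,0,0,0],[0.001,0.035,0,0,0,0],[0.001,0.055,0,0,0,0],[0.001,0.073,0,0,0,0],[0.001,0.083,0,0,0,0],[0.001,0.09,0,0,0,0],[0.001,0.09,0,0,0,0],[0.001,0.09,0,0,0,0]])

```text
t: 13.15
tcp_pos: [0.505, 0.1556, 0.0633]
tool_rot: [0.435, -0.557, 0.558, -0.435]
force: [-0.1, 0.5, -1.1]
finger_gap: 0.701
```

```bash
python3 st.py 79 0 32.5;python3 - <<'E'
from h import *
i=snapshot("side")[:,:,::-1];cv2.imwrite(f"pics/side11.png",cv2.resize(i[170:300,290:430],None,fx=5,fy=4.5,interpolation=cv2.INTER_CUBIC))
E
```

```text
t 13.15 stamp [78.3  0.  63.3] F [ 0.4  0.2 -1.1] gap 0.701 q [ 0.09  0.66  1.81 -0.    0.67  0.34] rotleft [-0.0013 -0.0001  0.0016]
delta [-0.0008  0.0308 -0.    ]
```

View pics/side11.png

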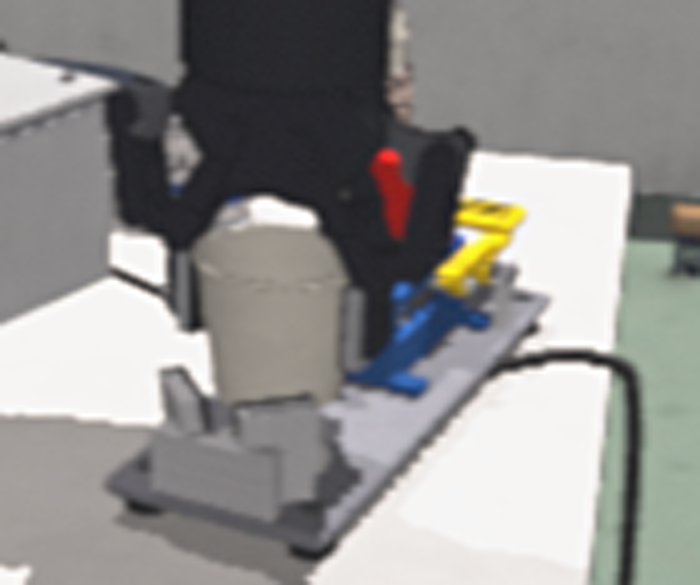

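Request:
play_rows(deltas=[[0,0.008,0,0,0,0],[0,0.015,0,0,0,0],[0,0.021,0,0,0,0],[0,0.025,0,0,0,0],[0,0.027,0,0,0,0],[0,0.027,0,0,0,0]])

```text
t: 13.8
tcp_pos: [0.5043, 0.1556, 0.0354]
tool_rot: [0.436, -0.557, 0.558, -0.434]
force: [0.3, -0.0, -0.7]
finger_gap: 0.704
```

```bash
python3 st.py 79 0 32.5
```

```text
t 13.8 stamp [78.1  0.7 35.4] F [ 0.1 -0.3 -0.7] gap 0.704 q [ 0.09  0.71  1.82 -0.    0.61  0.34] rotleft [ 0.0003 -0.      0.0022]
delta [-0.0009  0.0029  0.0007]
```

Request:
play_rows(deltas=[[0,0.001,0,0,0,0],[0,0.002,0,0,0,0],[0,0.002,0,0,0,0]])

```text
t: 14.1
tcp_pos: [0.5046, 0.1556, 0.0339]
tool_rot: [0.435, -0.557, 0.558, -0.435]
force: [-0.3, 0.5, -0.5]
finger_gap: 0.699
```

Request:
play_rows(deltas=[[0,0.001,0,0,0,0],[0,0.001,0,0,0,0]])

```text
t: 14.3
tcp_pos: [0.5048, 0.1557, 0.033]
tool_rot: [0.435, -0.557, 0.558, -0.435]
force: [0.3, -1.1, -0.7]
finger_gap: 0.699
```

```bash
python3 st.py 79 0 32.5;python3 - <<'E'
from h import *
i=snapshot("side")[:,:,::-1];cv2.imwrite(f"pics/side12.png",cv2.resize(i[170:300,290:430],None,fx=5,fy=4.5,interpolation=cv2.INTER_CUBIC))
E
```

```text
t 14.3 stamp [78.2  0.3 33. ] F [-1.  -0.6 -0.7] gap 0.699 q [ 0.09  0.72  1.82 -0.    0.61  0.34] rotleft [-0.0009 -0.      0.0017]
delta [-0.0008  0.0005  0.0003]
```

View pics/side12.png

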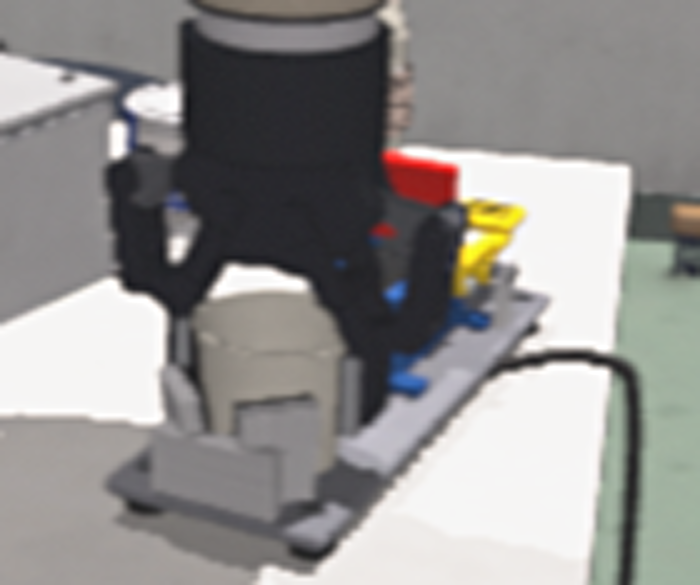

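Request:
play_rows(deltas=[[0,0.001,0,0,0,0],[0,0.001,0,0,0,0]])

```text
t: 14.55
tcp_pos: [0.5048, 0.1558, 0.0328]
tool_rot: [0.435, -0.557, 0.558, -0.435]
force: [-1.4, 0.5, 5.9]
finger_gap: 0.705
```

Request:
play_rows(deltas=[[0,0.0005,0,0,0,0],[0,0.001,0,0,0,0],[0,0.001,0,0,0,0]])

```text
t: 14.85
tcp_pos: [0.5047, 0.1559, 0.0327]
tool_rot: [0.435, -0.557, 0.558, -0.435]
force: [-2.5, 0.7, 13.0]
finger_gap: 0.698
```

Request:
play_rows(deltas=[[0,-0.0015,0,0,0,0],[0,-0.0015,0,0,0,0]])

```text
t: 15.05
tcp_pos: [0.5049, 0.1557, 0.0328]
tool_rot: [0.435, -0.557, 0.558, -0.435]
force: [-1.7, 1.0, 5.9]
finger_gap: 0.704
```

Request:
play_rows(deltas=[[0,0,0,0,0,0],[0,0,0,0,0,0],[0,0,0,0,0,0],[0,0,0,0,0,0],[0,0,0,0,0,0]], gripper=0.085)

```text
t: 15.55
tcp_pos: [0.5045, 0.1556, 0.0322]
tool_rot: [0.435, -0.557, 0.558, -0.434]
force: [0.3, -0.3, -0.0]
finger_gap: 0.995
```

```bash
python3 st.py 79 0 152.5;python3 - <<'E'
from h import *
i=snapshot("side")[:,:,::-1];cv2.imwrite(f"pics/side13.png",cv2.resize(i[170:300,290:430],None,fx=5,fy=4.5,interpolation=cv2.INTER_CUBIC))
E
```

```text
t 15.55 stamp [78.1  0.5 32.2] F [-0.2 -0.4 -0. ] gap 0.995 q [ 0.09  0.72  1.82 -0.    0.6   0.34] rotleft [-0.0002 -0.      0.002 ]
delta [-0.0006 -0.1203  0.0006]
```

View pics/side13.png

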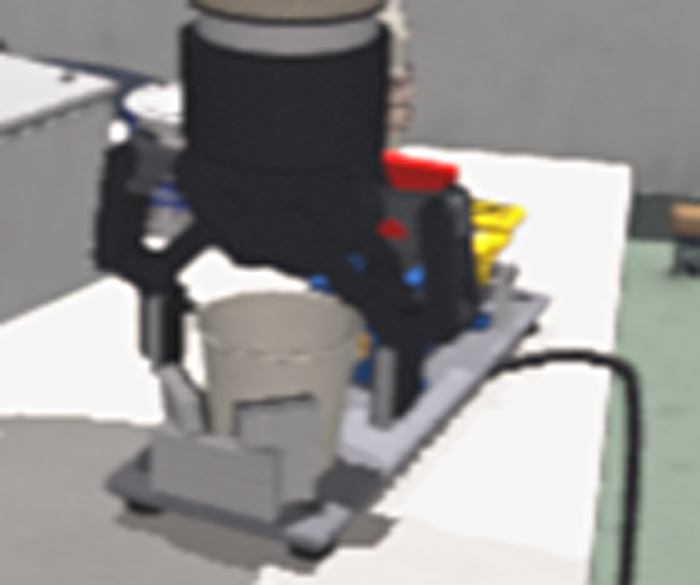

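Request:
play_rows(deltas=[[0,-0.015,0,0,0,0],[0,-0.045,0,0,0,0],[0,-0.085,0,0,0,0],[0,-0.12,0,0,0,0],[0.04,-0.12,-0.003,0,0,0],[0.085,-0.12,-0.007,0,0,0],[0.13,-0.12,-0.01,0,0,0],[0.17,-0.12,-0.0145,0,0,0],[0.192,-0.12,-0.0145,0,0,0],[0.192,-0.12,-0.0145,0,0,0],[0.192,-0.12,-0.0145,0,0,0]])

```text
t: 16.7
tcp_pos: [0.4438, -0.0269, 0.1528]
tool_rot: [0.435, -0.557, 0.558, -0.434]
force: [0.4, -0.3, 0.5]
finger_gap: 0.997
```

Request:
play_rows(deltas=[[0,0,0,0,0,0],[0,0,0,0,0,0],[0,0.03,0,0,0,0],[0,0.045,0,0,0,0],[0,0.05,0,0,0,0],[0,0.05,0,0,0,0],[0,0.05,0,0,0,0]], gripper=0)

```text
t: 17.4
tcp_pos: [0.4443, -0.0266, 0.1031]
tool_rot: [0.435, -0.557, 0.558, -0.435]
force: [-1.2, -0.4, 0.3]
finger_gap: 0.002
```

```bash
python3 st.py -114 15 64;python3 - <<'E'
from h import *
i=snapshot("side")[:,:,::-1];cv2.imwrite(f"pics/side14.png",cv2.resize(i[170:300,290:430],None,fx=5,fy=4.5,interpolation=cv2.INTER_CUBIC))
i=snapshot("top")[:,:,::-1];cv2.imwrite(f"pics/top14.png",cv2.resize(i[190:320,180:360],None,fx=4,fy=4,interpolation=cv2.INTER_CUBIC))
E
```

```text
t 17.4 stamp [-113.3   14.6  103.1] F [-0.7  1.   0.3] gap 0.002 q [-0.31  0.52  1.99 -0.    0.63 -0.06] rotleft [-0.0013  0.0008  0.0019]
delta [ 0.0006  0.0391 -0.0005]
```

View pics/side14.png

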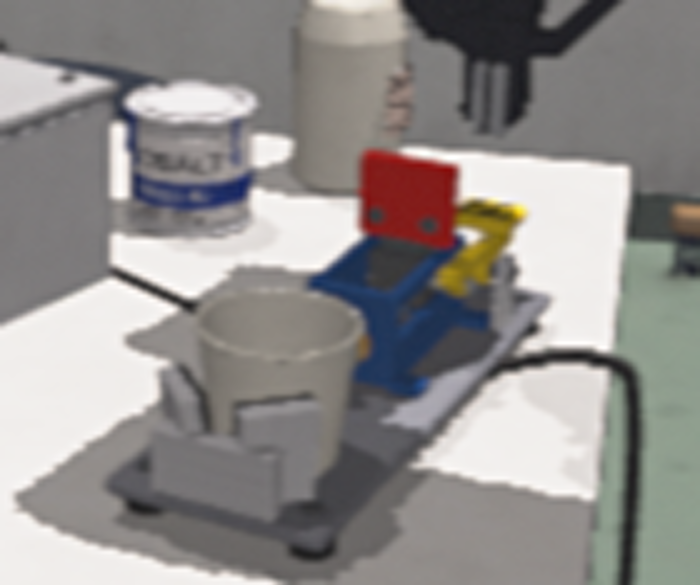

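View pics/top14.png

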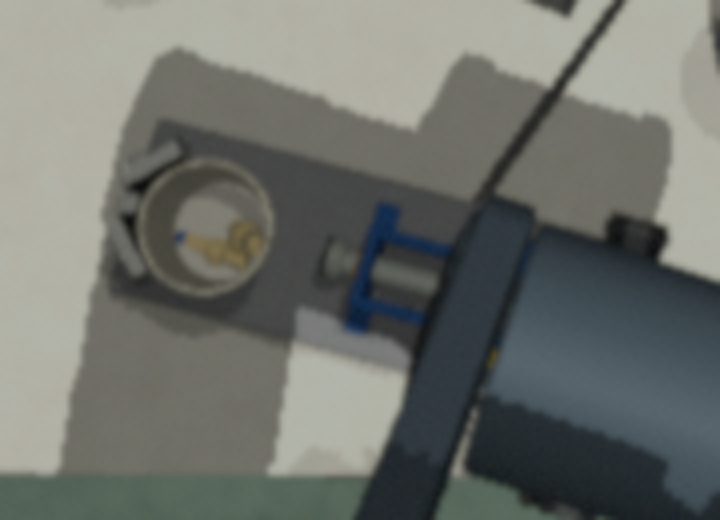

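```bash
python3 - <<'E'
from h import *
a=cr((205.5,227),4,(180,190));b=np.array([(281+.5)/5-.5+290,(325+.5)/4.5-.5+170])
print((S([*ray_z("top",a,.08),.08])*1e3).round(1)); P,f=tri([("top",a),("side",b)]);print((S(P)*1e3).round(1),f.round(1))
for p in [(-113,14.6,103),(-99,30,62),(-129,0,62)]:
  c=proj("side",Wd(np.array(p)/1e3))[0];print(((c-[290,170])*[5,4.5]).round())
E
```

```text
[76.6  1.1 80. ]
[77.   1.3 77.5] [ 0.   0.1 -0.1 -0. ]
[490. 129.]
[507. 222.]
[466. 190.]
```

Request:
play_rows(deltas=[[0.0005,0.02,0,0,0,0],[0.0005,0.035,0,0,0,0],[0.0005,0.04,0,0,0,0],[0.0005,0.042,0,0,0,0],[0.0005,0.044,0,0,0,0],[0.0005,0.046,0,0,0,0],[0.0005,0.047,0,0,0,0],[0.0005,0.047,0,0,0,0]])

```text
t: 18.3
tcp_pos: [0.4441, -0.0281, 0.0567]
tool_rot: [0.435, -0.556, 0.559, -0.435]
force: [-2.7, -2.5, 6.7]
finger_gap: 0.002
```

```bash
python3 st.py -114 15 52;python3 - <<'E'
from h import *
i=snapshot("side")[:,:,::-1];cv2.imwrite(f"pics/side15.png",cv2.resize(i[170:300,290:430],None,fx=5,fy=4.5,interpolation=cv2.INTER_CUBIC))
E
```

```text
t 18.3 stamp [-114.7   14.4   56.7] F [-3.1  2.   6.7] gap 0.002 q [-0.31  0.62  2.02 -0.    0.5  -0.06] rotleft [-0.0022  0.0004  0.0025]
delta [-0.0007  0.0047 -0.0006]
```

View pics/side15.png

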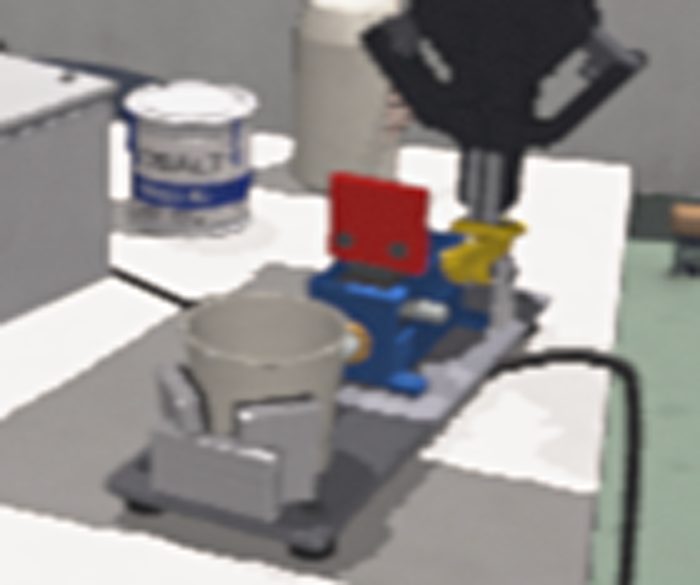

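Fired: the paddle has gone forward and the cup has moved into the V. Now I let the pad up and clear away.

Request:
play_rows(deltas=[[0,-0.005,0,0,0,0],[0,-0.02,0,0,0,0],[0,-0.05,0,0,0,0],[0,-0.09,0,0,0,0],[0.04,-0.13,0,0,0,0],[0.08,-0.15,0,0,0,0],[0.12,-0.15,0,0,0,0],[0.16,-0.15,0,0,0,0],[0.2,-0.15,0,0,0,0],[0.2,-0.15,0,0,0,0],[0.2,-0.15,0,0,0,0]])

```text
t: 19.45
tcp_pos: [0.3946, -0.2214, 0.2063]
tool_rot: [0.434, -0.558, 0.559, -0.434]
force: [-0.6, 0.5, -0.1]
finger_gap: -0.002
```

```bash
python3 st.py;python3 - <<'E'
from h import *
i=snapshot("side")[:,:,::-1];cv2.imwrite(f"pics/side16.png",cv2.resize(i[170:300,290:430],None,fx=5,fy=4.5,interpolation=cv2.INTER_CUBIC))
i=snapshot("top")[:,:,::-1];cv2.imwrite(f"pics/top16.png",cv2.resize(i[190:320,180:360],None,fx=4,fy=4,interpolation=cv2.INTER_CUBIC))
cv2.imwrite("pics/top16f.png",i)
E
```

```text
t 19.45 stamp [-314.3   15.3  206.3] F [ 0.3  0.7 -0.1] gap -0.002 q [-0.76  0.34  1.88 -0.    0.93 -0.51] rotleft [-0.0006 -0.0025  0.0012]
```

View pics/side16.png

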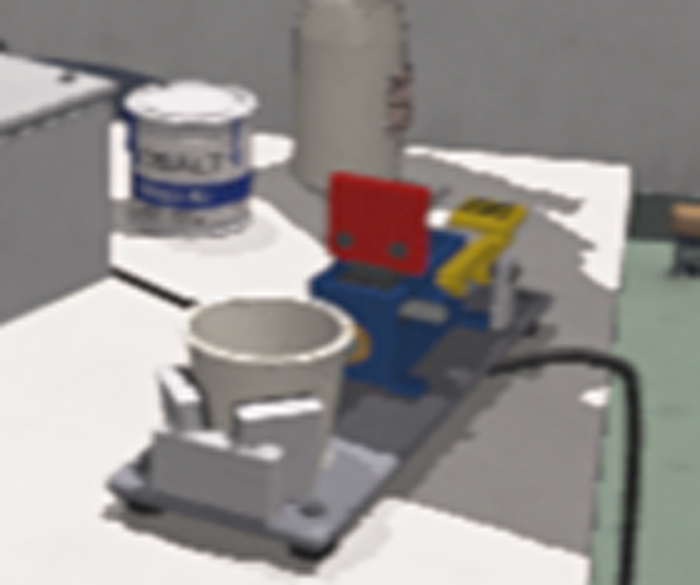

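View pics/top16.png

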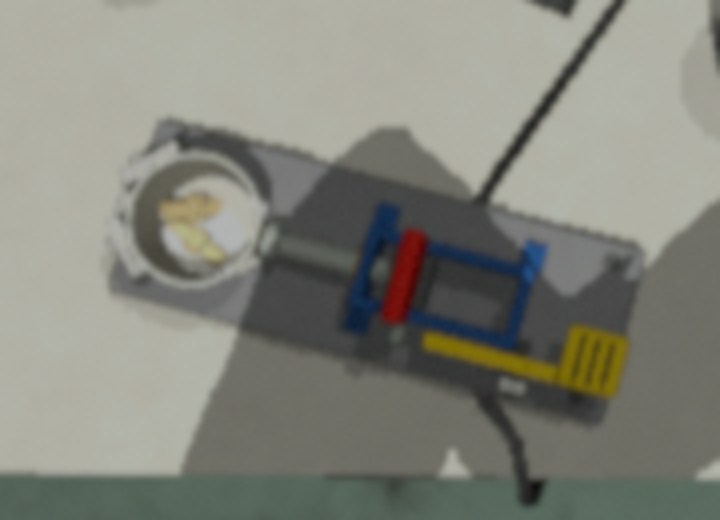

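View pics/top16f.png

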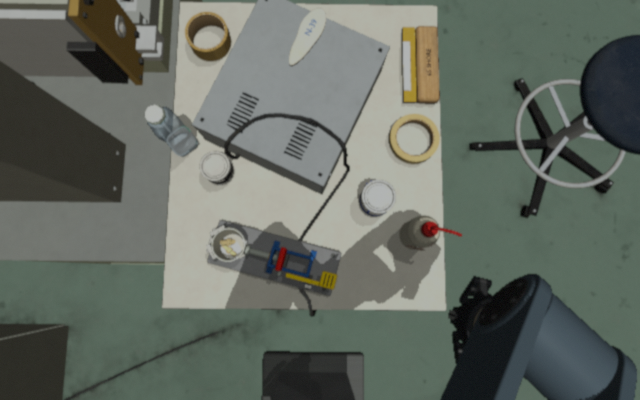

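```bash
python3 - <<'E'
from station import *
print(sense()["t"],sense()["qd"].round(3)); print(sign_off())
E
```

```text
19.55 [ 0.017 -0.001  0.003 -0.003 -0.004 -0.003]
the job is handed in; nothing more can be done
None
```

The cup has been stamped and rests upright against the V stop. Both fittings are inside and the robot is clear. I handed the job in at 19.6 s of the 72 s allowed.

- **Cocking:** I pushed the red paddle back until it met its stop at about 23 N. When I backed off, the force dropped to about zero and the paddle stayed back, so the sear was holding.
- **Placing:** I gripped the cup at a 60 mm opening, kept it level over the stamp, and set it down gently. I had eased the press before opening the fingers. A camera check put the cup at (77, 1) mm in the stamp frame, against the spot's centre at (80, 0), so it stood about 3 mm short of centre but on the spot.
- **Firing:** I pressed the yellow pad down about 5 mm to z = 57 mm, at about 7 N. The striker fired, and the pad sprang back when I let go.
- **Final check:** The striker head is touching the cup. I estimate its draw at about 9 mm by eye from the top view, which matches the 0.009 expected for a centred cup. The tins and the bottle look unmoved in the top view.

No check failed. In the side view, points computed from the calibration fell about 1–2 pixels off their true positions, roughly 2–3 mm. I judged the gripper against the cup in the same picture to cancel this.

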